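# Stroke-test three dispensing syringes and pull the one that binds

## Robot

A 7-joint arm with a two-finger parallel gripper is mounted at the origin on a cart in front of the work surface, level with it; the furniture and walls round the work are solid. World frame = base frame: x ahead of the robot, y to its left, z up, the work surface at z = 0. Lengths are in m, angles in degrees, forces in N, time in s.
With the tool pointing down it reaches from about 0.35 to 0.775 m from the base axis. Payload 3.1 kg.
Tool frame: the origin (TCP) lies on the centre line of the jaws, within the pads' length; the fingertips stand 17 mm ahead of it and the grasp point (between the pads) lies 2 mm behind it (robot.tip_reach is the distance from the TCP to the fingertips, in m); z points along the fingers, y is the direction in which the jaws open and shut (so a half turn about z gives the same grasp; the last joint's range is limited). The gripper opens to 85 mm and grips with 20 to 120 N. Pads are 22 mm wide; open, the fingers measure 114 mm over their backs; the gripper's body (76 mm by 85 mm) begins 54 mm behind the grasp point. The pads swing forward as they close: fully open they stand 13 mm farther back than shut.
Start: joints at [-79.166, 17.813, 0.802, 86.603, -0.252, 75.585, -1.558], TCP at [0.126, 0.535, 0.248] pointing down, gripper open.
Joint ranges: [-154.91, 154.91], [-16.99, 109.72], [-72.82, 74.43], [7.12, 147.25], [-82.49, 262.49], [11.32, 116.49], [-174.64, 174.64]. Speed limits (degrees/s): [159.86, 159.86, 180, 180, 180, 180, 180].

## Interface

Orientations are given as [roll, pitch, yaw] about the fixed x, y, z axes, in that order (R = Rz(yaw) Ry(pitch) Rx(roll)).
In Python, from station import robot, fingers, vision, workorder, recognise gives the robot as it stands. Calls block until the motion is done:
- robot.move_to(position, orientation): joint-space move of the TCP to a pose.
- robot.line_to(position, orientation=None, velocity=0.15, f_stop=None): straight line of the TCP; orientation=None keeps the orientation; velocity is the mean speed in m/s. With f_stop (N) it stops when the force on the tool has changed by that much, and returns True; else False.
- robot.move_j(angles): joint-space move.
- fingers.gripper_to(opening, force=None): opening from 0.0 (shut) to 1.0 (fully open); force is the grip in N (None keeps the last); returns when the fingers have stopped.
- robot.pause(seconds).
- robot.inverse_kinematics(position, orientation): joint angles nearest the present ones, or None.
- vision.grab_frame(name): name is "side" or "top"; returns the picture (384x512x3 uint8, red, green, blue); there is no depth.
- vision.calibration(name): a dict with "mtx" (3x3 intrinsics, pixels), "k1" (the pictures are not rectified: a ray, as slopes to the right and down, at radius r is drawn at 1 + k1 r^2 times it, then the intrinsics apply), "extrinsics" (4x4, takes a point from world to camera coordinates). Camera axes: x right, y up, looking along -z (the intrinsics and any distortion apply to the point x, -y, -z); pixel columns grow to the right and rows downward; lengths in m; the calibration is good to about 2 mm. A picture is of the moment at which its call begins. calibration takes no time and is no camera call.
A pose or a line that the arm cannot do raises robot.PlanningError and nothing moves.
- workorder.close_job(): hands the job in, once; it reports no verdict.
Trained networks look in the newest picture that a camera, given by its name, has taken for a name from the list of things; names that differ only in an ending like _2 or _b are one class to them, and where a whole thing is asked for, a point or a joint stands for the part that bears it (a point fixed in the world has none). Each returns a list of dicts, best first, with "p" (0 to 1); they miss things now and then, are a little off and sometimes report something else, mostly with a low value. They report only what shows in the picture. A call takes as long as a camera call.
- recognise(label, camera): "rect" ([centre column, centre row, width, height] in pixels, round what is visible of it).
Readings, each from a call of its own:
- robot.current_time_s(): time.
- robot.current_joint_positions(): joint angles.
- robot.current_dq(): joint speeds.
- robot.current_joint_torque(): joint torques, N m.
- robot.current_tool_pos(): TCP position.
- robot.current_eef_rot(): TCP orientation.
- robot.current_contact_force(): force on the tool from outside, world axes, zero at the start.
- robot.current_torque(): the same for the moment, N m.
- robot.current_finger_gap(): opening from 0.0 (shut) to 1.0 (fully open).
Only numpy, scipy, OpenCV 4.12 (cv2) and the standard library are available. Lean on these libraries where they do the work, as an engineer would, in place of code of your own. Each camera call takes 0.05 s, during which the arm holds its last target.

## Task

One of the three steel dispensing syringes in the cradle has a plunger that binds. First draw all three plungers right out to their stops, then push each one in gently, without forcing it: leave the two sound syringes clamped in the cradle with their plungers fully home. Swing open the clamp of the one that stops part-way, lift it out and lay it down flat in the steel tray; do not disturb the jar, the beaker or the small box.

Things in the scene. Friction and masses are not known exactly. Their poses are not given: they have to be found in the camera images.
- syringe_1: Loose steel syringe, nearest to the robot of three, 0.3 kg. Origin: on the barrel's axis, mid-length and mid-height, 45 mm above the worktop in the cradle. +x to the nose, -x to the plunger knob. Barrel 24 mm thick, x -50..50 mm, fitting to x 68. Flange 6x40x24 mm at x -50..-44. Free on both sides at x -28..28 for a grasp across; balances 10-20 mm to the -x side. Lifts straight up out of the cradle.
- plunger_1 (a joint): Plunger travel of syringe 1, m: 0 = fully home, 0.040 = drawn out to its stop; found partly drawn. A sound plunger slides with 2 to 5 N all the way; a binding one stops dead part-way in.
- knob_1 (a point): Centre of plunger 1's white knob, a disc 24 mm in diameter, 10 mm thick along the axis, on an 8 mm rod; 75 mm (plunger home) to 115 mm (drawn out) from the syringe's origin. Axes as its syringe: toward +x pushes in, toward -x draws out. At the start its inner face is 30 mm or more from the cradle's cheeks. Push either face or pinch it across its diameter.
- clamp_1 (a joint): Swing clamp of syringe 1, rad: 0 = arm across the barrel, holding it down; 1.57 = swung clear; stop at 1.65. Stays where it is left; takes 1 to 2 N at its knob.
- clamp_1_knob (a point): Middle of the upright black knob (14 mm diameter, reaching 11 mm above and below this point) near the tip of clamp arm 1, 38 mm from the hinge, 76.5 mm above the worktop. Arm's top 11 mm, barrel's top 20 mm below this point.
- clamp_1_hinge (a point): On clamp 1's upright hinge axis, level with its knob. Closed, the knob lies 38 mm toward the cradle's -y from here; opening turns it counter-clockwise seen from above; at 1.57 it lies 38 mm toward the cradle's +x.
- syringe_2: Loose steel syringe, the middle one of three, 0.3 kg. Origin: on the barrel's axis, mid-length and mid-height, 45 mm above the worktop in the cradle. +x to the nose, -x to the plunger knob. Barrel 24 mm thick, x -50..50 mm, fitting to x 68. Flange 6x40x24 mm at x -50..-44. Free on both sides at x -28..28 for a grasp across; balances 10-20 mm to the -x side. Lifts straight up out of the cradle.
- plunger_2 (a joint): Plunger travel of syringe 2, m: 0 = fully home, 0.040 = drawn out to its stop; found partly drawn. A sound plunger slides with 2 to 5 N all the way; a binding one stops dead part-way in.
- knob_2 (a point): Centre of plunger 2's white knob, a disc 24 mm in diameter, 10 mm thick along the axis, on an 8 mm rod; 75 mm (plunger home) to 115 mm (drawn out) from the syringe's origin. Axes as its syringe: toward +x pushes in, toward -x draws out. At the start its inner face is 30 mm or more from the cradle's cheeks. Push either face or pinch it across its diameter.
- clamp_2 (a joint): Swing clamp of syringe 2, rad: 0 = arm across the barrel, holding it down; 1.57 = swung clear; stop at 1.65. Stays where it is left; takes 1 to 2 N at its knob.
- clamp_2_knob (a point): Middle of the upright black knob (14 mm diameter, reaching 11 mm above and below this point) near the tip of clamp arm 2, 38 mm from the hinge, 76.5 mm above the worktop. Arm's top 11 mm, barrel's top 20 mm below this point.
- clamp_2_hinge (a point): On clamp 2's upright hinge axis, level with its knob. Closed, the knob lies 38 mm toward the cradle's -y from here; opening turns it counter-clockwise seen from above; at 1.57 it lies 38 mm toward the cradle's +x.
- syringe_3: Loose steel syringe, farthest from the robot of three, 0.3 kg. Origin: on the barrel's axis, mid-length and mid-height, 45 mm above the worktop in the cradle. +x to the nose, -x to the plunger knob. Barrel 24 mm thick, x -50..50 mm, fitting to x 68. Flange 6x40x24 mm at x -50..-44. Free on both sides at x -28..28 for a grasp across; balances 10-20 mm to the -x side. Lifts straight up out of the cradle.
- plunger_3 (a joint): Plunger travel of syringe 3, m: 0 = fully home, 0.040 = drawn out to its stop; found partly drawn. A sound plunger slides with 2 to 5 N all the way; a binding one stops dead part-way in.
- knob_3 (a point): Centre of plunger 3's white knob, a disc 24 mm in diameter, 10 mm thick along the axis, on an 8 mm rod; 75 mm (plunger home) to 115 mm (drawn out) from the syringe's origin. Axes as its syringe: toward +x pushes in, toward -x draws out. At the start its inner face is 30 mm or more from the cradle's cheeks. Push either face or pinch it across its diameter.
- clamp_3 (a joint): Swing clamp of syringe 3, rad: 0 = arm across the barrel, holding it down; 1.57 = swung clear; stop at 1.65. Stays where it is left; takes 1 to 2 N at its knob.
- clamp_3_knob (a point): Middle of the upright black knob (14 mm diameter, reaching 11 mm above and below this point) near the tip of clamp arm 3, 38 mm from the hinge, 76.5 mm above the worktop. Arm's top 11 mm, barrel's top 20 mm below this point.
- clamp_3_hinge (a point): On clamp 3's upright hinge axis, level with its knob. Closed, the knob lies 38 mm toward the cradle's -y from here; opening turns it counter-clockwise seen from above; at 1.57 it lies 38 mm toward the cradle's +x.
- cradle: Fixed cradle, aluminium base with black saddles, holding the syringes side by side, 76 mm apart; base 150x246x10 mm; origin on the worktop under syringe 2's centre. +x: direction of the noses; +y: from syringe 1 to 3. A slot holds each flange lengthways (1.5 mm play), open at the top. Saddles and cheeks reach 51 mm above the worktop, 23 mm to each side of an axis, and x -60 mm at the knob end.
- tray: Plain steel reject tray, fixed, 240 x 130 mm (its x, y), walls 3 mm, rim 25 mm high; origin on the worktop under its middle; inner floor 3 mm above the worktop. Takes one syringe laid along its x with the plunger part drawn (170 mm in all: from 68 mm on the nose side to about 100 mm on the knob side of the syringe's origin).
- seal_jar: Small jar with red lid, 44 mm wide, 42 mm tall, standing near the work; leave it alone.
- filter_pack: Small cardboard box 48 x 80 x 30 mm lying between cradle and tray; leave it alone.
- beaker_50: Small glass beaker 50 mm wide, 59 mm tall, behind the work; leave it alone.

How it is judged:
By the outcome, as a careful person would: the job done as asked, in the order asked, and still so for the second after the job is handed in, with the robot touching nothing.
It also fails if it takes over 72 s, if anything falls off the work surface, if the arm or the gripper's body presses on something with over 40 N, if the wrist force passes 120 N, or if a joint passes its speed limit or range.

## Working session

There is one attempt and no reset: what is moved stays moved. The work goes in short steps, each a Python script; the robot and the scene stay as the last script left them, time stands still between calls to the robot, and variables do not carry over. Pictures are saved under pics/ and viewed, and the job is handed in when it is done.

```bash
ls; mkdir -p pics; python3 - <<'E'
from station import robot, fingers, vision, workorder, recognise
import cv2
for n in("top","side"):
    im=vision.grab_frame(n); cv2.imwrite(f"pics/{n}0.png",cv2.cvtColor(im,cv2.COLOR_RGB2BGR))
    print(n,vision.calibration(n))
    for l in("knob_1","clamp_1_knob","syringe_1","tray","cradle","seal_jar","filter_pack","beaker_50","clamp_1_hinge"):
        try: print(l,[([round(v) for v in d["rect"]],round(d["p"],2)) for d in recognise(l,n)])
        except Exception as e: print(l,e)
print(robot.current_time_s(),robot.current_eef_rot(),robot.current_tool_pos())
E
```

```text
pics
top {'mtx': array([[448.67409259,   0.        , 251.42157036],
       [  0.        , 448.67409259, 196.00774999],
       [  0.        ,   0.        ,   1.        ]]), 'k1': -0.16470084840909063, 'extrinsics': array([[-0.02294228, -0.99969894,  0.00869955,  0.04329609],
       [ 0.99449187, -0.02193087,  0.10249373, -0.59148073],
       [-0.10227209,  0.01100308,  0.99469561, -1.14927601],
       [ 0.        ,  0.        ,  0.        ,  1.        ]])}
knob_1 []
clamp_1_knob [([295, 211, 9, 24], 0.54)]
syringe_1 [([276, 186, 67, 12], 0.89), ([268, 242, 73, 18], 0.85), ([269, 212, 65, 18], 0.66)]
tray [([131, 221, 92, 66], 0.67)]
cradle [([278, 216, 64, 92], 0.8)]
seal_jar [([361, 255, 19, 14], 0.55), ([292, 240, 9, 19], 0.45)]
filter_pack [([201, 263, 24, 33], 0.76), ([275, 185, 65, 13], 0.46)]
beaker_50 [([246, 146, 17, 21], 0.5)]
clamp_1_hinge [([294, 238, 7, 18], 0.47)]
side {'mtx': array([[422.69038607,   0.        , 258.38755619],
       [  0.        , 422.69038607, 190.16634967],
       [  0.        ,   0.        ,   1.        ]]), 'k1': -0.06667565560350133, 'extrinsics': array([[ 0.95121544, -0.30757807, -0.02418518, -0.54489493],
       [ 0.14914269,  0.38978252,  0.90874971, -0.18669739],
       [-0.27008452, -0.8680238 ,  0.41664017, -1.09759724],
       [ 0.        ,  0.        ,  0.        ,  1.        ]])}
knob_1 [([248, 203, 2, 8], 0.4)]
clamp_1_knob [([233, 220, 19, 9], 0.42)]
syringe_1 [([253, 217, 14, 31], 0.7), ([278, 211, 19, 24], 0.69), ([227, 220, 15, 34], 0.51)]
tray [([223, 182, 34, 32], 0.93), ([301, 204, 15, 18], 0.6)]
cradle []
seal_jar [([235, 275, 20, 26], 0.79), ([199, 204, 31, 24], 0.45)]
filter_pack [([196, 204, 31, 24], 0.81)]
beaker_50 [([302, 203, 12, 18], 0.74), ([234, 219, 17, 10], 0.43)]
clamp_1_hinge [([235, 219, 18, 11], 0.67)]
1.0 [1.79997876e+02 3.16859856e-03 1.66781511e+02] [0.12581749 0.53542534 0.24832004]
```

```bash
python3 - <<'E'
import cv2
a=cv2.imread("pics/top0.png")[120:300,70:400]
cv2.imwrite("pics/top0z.png",cv2.resize(a,None,fx=2.4,fy=2.4,interpolation=cv2.INTER_CUBIC))
a=cv2.imread("pics/side0.png")[140:310,150:370]
cv2.imwrite("pics/side0z.png",cv2.resize(a,None,fx=3.5,fy=3.5,interpolation=cv2.INTER_CUBIC))
E
```

```text
(no output)
```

View pics/top0z.png

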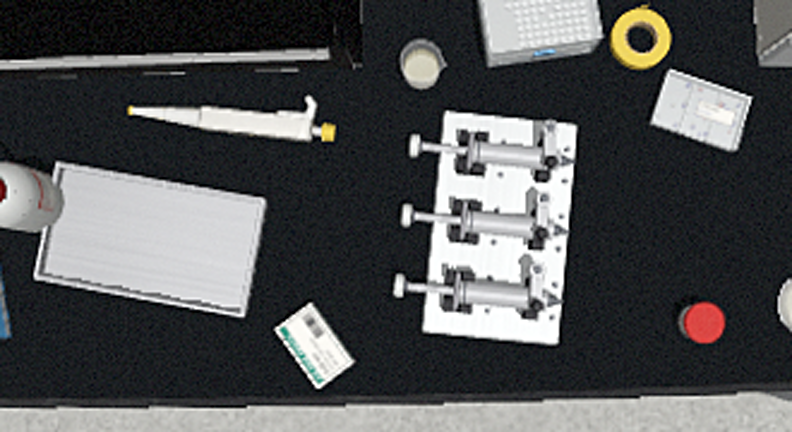

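View pics/side0z.png

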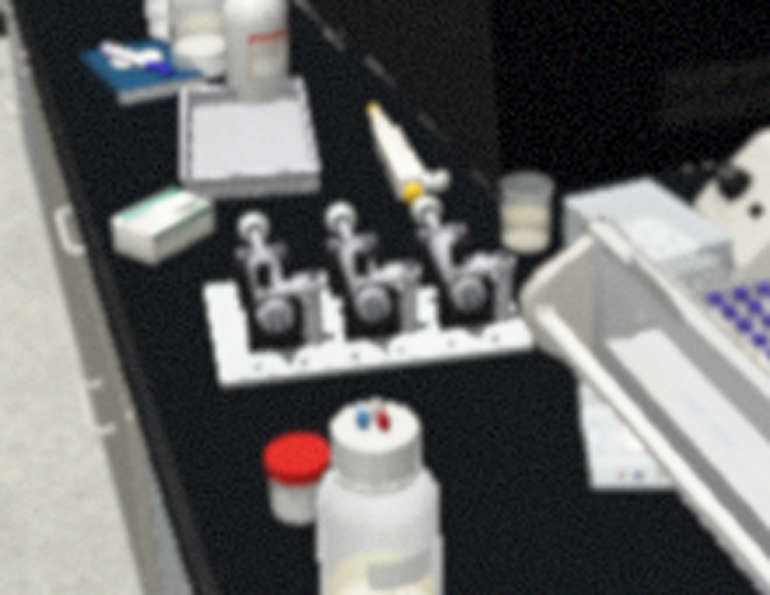

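View pics/top0.png

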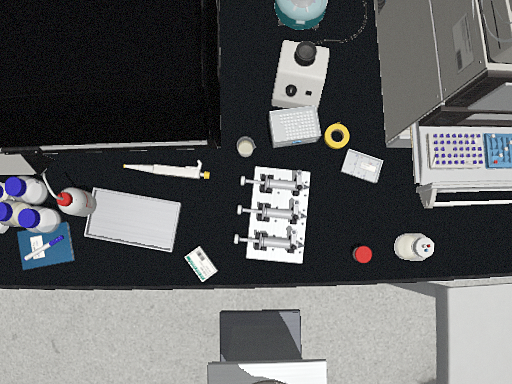

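```bash
cat > h.py <<'E'
import numpy as np, cv2
from station import robot, fingers, vision, workorder, recognise
C={n:vision.calibration(n) for n in("top","side")}
def proj(P,n="top"):
    c=C[n];P=np.atleast_2d(P);q=P@c["extrinsics"][:3,:3].T+c["extrinsics"][:3,3]
    s=np.stack([q[:,0]/-q[:,2],-q[:,1]/-q[:,2]],1);r2=(s**2).sum(1,keepdims=True)
    s=s*(1+c["k1"]*r2);m=c["mtx"];return s*[m[0,0],m[1,1]]+[m[0,2],m[1,2]]
def rect(img,z,x0,x1,y0,y1,n="top",res=.001):
    # rows: x descending; cols: y descending
    xs=np.arange(x1,x0,-res);ys=np.arange(y1,y0,-res)
    X,Y=np.meshgrid(xs,ys,indexing="ij")
    p=proj(np.stack([X.ravel(),Y.ravel(),np.full(X.size,z)],1),n).reshape(X.shape+(2,)).astype(np.float32)
    return cv2.remap(img,p[...,0],p[...,1],cv2.INTER_CUBIC)
def unproj(uv,z,n="top"):
    from scipy.optimize import fsolve
    return fsolve(lambda a:(proj([[a[0],a[1],z]],n)[0]-uv),[.5,0])
def xy(c,x0,x1,y0,y1,res=.001): return x1-c[1]*res,y1-c[0]*res
E
python3 - <<'E'
from h import *
im=cv2.imread("pics/top0.png"); s=cv2.imread("pics/side0.png")
B=(.33,.73,-.25,.5)
r=rect(im,.01,*B); cv2.imwrite("pics/r10.png",r)
def box(z,seed,thr):
    r=rect(im,z,*B); m=(r.min(2)>thr).astype(np.uint8); m=cv2.morphologyEx(m,cv2.MORPH_CLOSE,np.ones((25,25)))
    m=cv2.morphologyEx(m,cv2.MORPH_OPEN,np.ones((25,25)))
    n,l,st,ce=cv2.connectedComponentsWithStats(m)
    for i in range(1,n):
        if st[i,4]>1500:
            c,wh,a=cv2.minAreaRect(np.argwhere(l==i)[:,::-1].astype(np.float32)); print(z,np.round(xy(c,*B),4),np.round(wh,1),round(a,1))
box(.01,0,110); box(.025,0,110); box(.003,0,110)
for d in [(223,263,'pack')]:pass
for nm,uv,z in [('jar',(361,255),.03),('beaker',(246,146),.03),('pack',(201,263),.03)]: print(nm,unproj(uv,z))
E
```

```text
0.01 [ 0.683  -0.2355] [68. 27.] 90.0
0.01 [0.6645 0.212 ] [98.4 32.4] 0.8
0.01 [ 0.5447 -0.0388] [156.2 250.1] 6.7
0.01 [0.5423 0.3704] [282.9 136.7] 11.2
0.01 [0.4175 0.1689] [83.1 51.9] 55.1
0.01 [0.342  0.1255] [ 22. 749.] 90.0
0.025 [ 0.6805 -0.2335] [71. 31.] 90.0
0.025 [0.6615 0.1985] [33. 75.] 90.0
0.025 [ 0.5441 -0.0375] [154.3 247. ] 6.9
0.025 [0.5423 0.3691] [284.8 135.2] 10.8
0.025 [0.4183 0.1674] [82.3 51.2] 54.8
0.025 [0.3425 0.1255] [749.  23.] 0.0
0.003 [0.6655 0.203 ] [78. 33.] 0.0
0.003 [ 0.5452 -0.0393] [157.3 251.4] 6.7
0.003 [0.5424 0.371 ] [281.6 137.3] 11.0
0.003 [0.4172 0.1696] [83.8 52.1] 55.6
0.003 [0.3415 0.1255] [ 21. 749.] 90.0
jar [ 0.42982795 -0.2549522 ]
beaker [0.72659219 0.04134905]
pack [0.42003978 0.16515802]
```

View pics/r10.png

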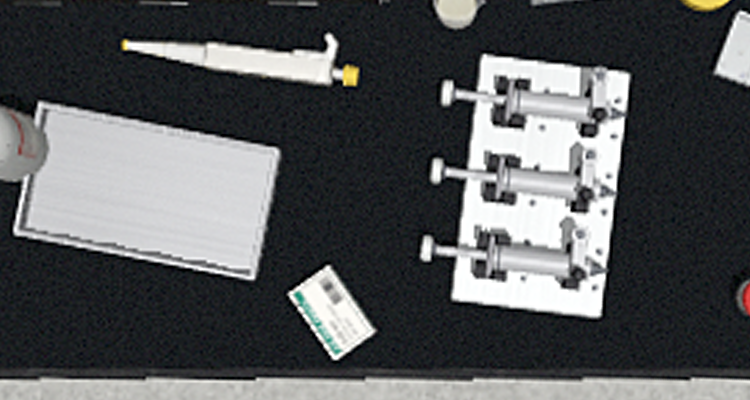

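```bash
cat >> h.py <<'E'
CR=np.array([.5447,-.0388,np.radians(-96.7)])
def W(p,c=None):
    c=CR if c is None else c
    p=np.atleast_2d(p).astype(float);cs,sn=np.cos(c[2]),np.sin(c[2])
    return np.stack([c[0]+cs*p[:,0]-sn*p[:,1],c[1]+sn*p[:,0]+cs*p[:,1],p[:,2]],1)
def overlay(im,n,c,tr,out,box,f):
    x0,x1,y0,y1=box; a=cv2.resize(im[y0:y1,x0:x1],None,fx=f,fy=f,interpolation=cv2.INTER_CUBIC)
    def L(P,col,closed=True):
        q=((proj(P,n)-[x0-.5,y0-.5])*f-.5); cv2.polylines(a,[np.round(q*8).astype(np.int32)],closed,col,1,cv2.LINE_AA,3)
    R=lambda hx,hy,z,cx=0,cy=0:np.array([[cx-hx,cy-hy,z],[cx+hx,cy-hy,z],[cx+hx,cy+hy,z],[cx-hx,cy+hy,z]])
    L(W(R(.075,.123,.01),c),(0,0,255))
    for i in(-1,0,1):
        L(W([[-.12,.076*i,.045],[.068,.076*i,.045]],c),(0,255,0),False)
        L(W([[-.05,.076*i-.012,.045],[.05,.076*i-.012,.045],[.05,.076*i+.012,.045],[-.05,.076*i+.012,.045]],c),(255,0,255))
    if tr is not None: L(W(R(.12,.065,.025),tr),(0,0,255))
    cv2.imwrite(out,a)
E
python3 - <<'E'
from h import *
im=cv2.imread("pics/top0.png"); s=cv2.imread("pics/side0.png")
tr=[.5423,.365,np.radians(-101)]
overlay(im,"top",CR,tr,"pics/o1.png",(225,325,155,275),5)
overlay(s,"side",CR,tr,"pics/o2.png",(200,310,190,255),7)
overlay(im,"top",CR,tr,"pics/o3.png",(75,195,180,260),6)
E
```

```text
(no output)
```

View pics/o1.png

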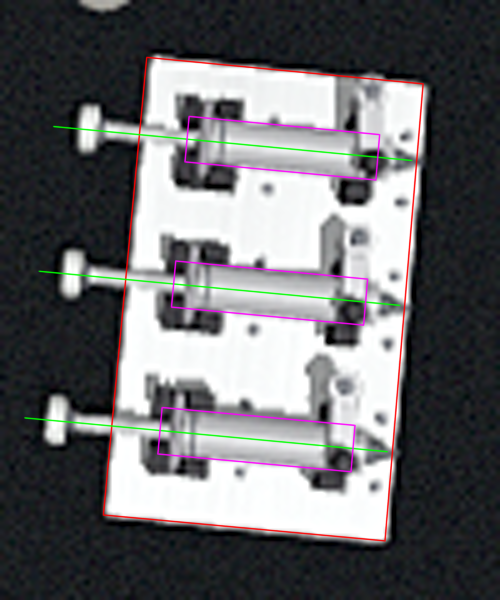

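View pics/o2.png

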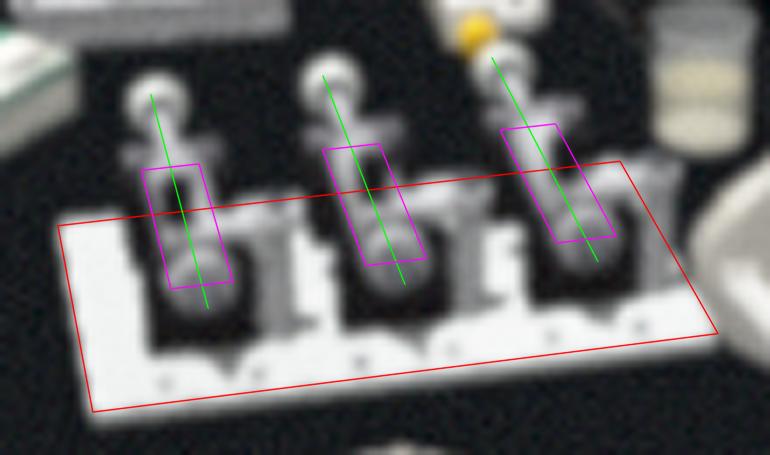

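View pics/o3.png

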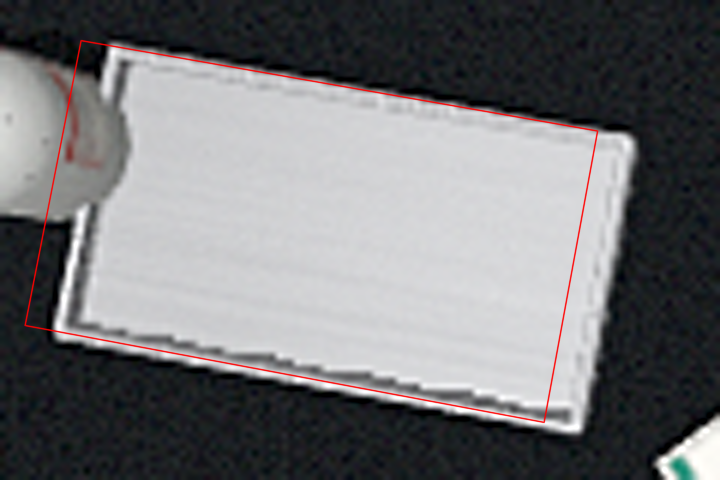

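```bash
cat >> h.py <<'E'
CR=np.array([*W([[0,.0008,0]])[0,:2],np.radians(-96.7)])
TR=np.array([.539,.350,np.radians(-101)])
def Ci(w,c=None):
    c=CR if c is None else c;d=np.asarray(w)[:2]-c[:2];cs,sn=np.cos(c[2]),np.sin(c[2]);return np.array([cs*d[0]+sn*d[1],-sn*d[0]+cs*d[1]])
E
python3 - <<'E'
from h import *
for nm,z,l in [("k",.048,[(57,419),(73,273),(90,128)]),("ck",.0865,[(340,456),(350,312),(372,160)]),("hin",.07,[(344,385),(359,237),(372,91)])]:
    for u,v in l: print(nm,np.round(Ci(unproj(((u+.5)/5+224.5,(v+.5)/5+154.5),z))*1e3,1))
im=cv2.imread("pics/top0.png")
a=im[165:265,280:315]; cv2.imwrite("pics/cl.png",cv2.convertScaleAbs(cv2.resize(a,None,fx=6,fy=6,interpolation=cv2.INTER_CUBIC),alpha=1.5,beta=10))
for p,yaw in [((-.1,0,.05),-6.7),((-.1,.076,.05),-6.7),((-.1,-.076,.05),-6.7)]:
    w=W([p])[0]
    for y in(83.3,-96.7): print(w,y,robot.inverse_kinematics(w,[180,0,y]))
w=W([(.035,.0,.09)])[0]
for y in(-6.7,173.3): print(y,robot.inverse_kinematics(w,[180,0,y]))
w=W([(.0,.0,.02)],TR)[0]
for y in(79,-101): print(y,robot.inverse_kinematics(w,[180,0,y]))
E
```

```text
k [-103.   -76.1]
k [-102.    -0.5]
k [-100.5   75.6]
ck [ 39.7 -81.5]
ck [38.5 -9.6]
ck [43.1 67.7]
hin [ 40.3 -45.6]
hin [41.5 29.9]
hin [ 41.9 105.4]
[0.55716161 0.06042373 0.05      ] 83.3 [-35.44486274  34.41223137  38.74475092 100.27708386 -25.75517815
  54.48662306   7.01555065]
[0.55716161 0.06042373 0.05      ] -96.7 [-18.86616038  30.233371    14.91096717  99.62466491  -9.54579109
  51.37863159 173.38214508]
[0.63264258 0.05155675 0.05      ] 83.3 [-34.01413685  44.05733196  44.91186972  87.52089513 -33.58803594
  62.55375552  11.92407174]
[0.63264258 0.05155675 0.05      ] -96.7 [-14.35105966  37.38563994  12.43993308  86.65163329  -8.97828712
  56.9410673  173.81659192]
[0.48168064 0.0692907  0.05      ] 83.3 [-38.7513168   26.17336532  36.52080893 111.81994723 -20.51804728
  48.49693879   2.08454843]
[0.48168064 0.0692907  0.05      ] -96.7 [-24.38544875  23.361842    17.77120738 111.30717158  -9.56739032
  46.73434489 171.90001068]
-6.7 [-36.57740799  39.24257705  63.15404341 101.04555831 -38.66524969
  64.61052447 -57.50710753]
173.3 [-30.11489506  33.37737946  51.03976681 100.84655566 -29.53452698
  60.20577568 114.82929097]
79 [-50.08215579  41.75981498  24.34191116  86.6935534  -19.39612868
  55.7524802  -31.22709825]
-101 [-32.27891179  39.98900441  -3.45382597  85.85507105   2.73468249
  54.23816938 132.47455905]
```

View pics/cl.png

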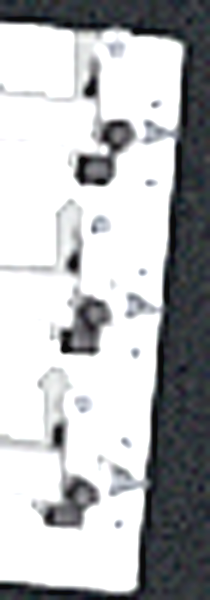

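```bash
python3 - <<'E'
from h import *
for nm,z,l in [("ck",.0865,[(82,491),(93,312),(117,133)]),("hin",.075,[(83,404),(100,225),(116,46)])]:
    for u,v in l: print(nm,np.round(Ci(unproj(((u+.5)/6+279.5,(v+.5)/6+164.5),z))*1e3,1))
s=cv2.imread("pics/side0.png")
a=cv2.resize(s[195:245,215:305],None,fx=8,fy=8,interpolation=cv2.INTER_CUBIC)
for i in(-1,0,1):
    for x,y,c in[(.038,0,(0,0,255)),(.038,.038,(0,255,0))]:
        for z in(.0655,.0875):
            u=(proj(W([[x,y+.076*i-.005,z]]),"side")[0]-[214.5,194.5])*8-.5; cv2.circle(a,tuple(int(t) for t in u),4,c,-1)
cv2.imwrite("pics/cs.png",a)
E
```

```text
ck [ 41.5 -82.9]
ck [39.6 -8.5]
ck [43.3 67.3]
hin [ 39.9 -46.6]
hin [40.6 29.2]
hin [ 41.1 106. ]
```

View pics/cs.png

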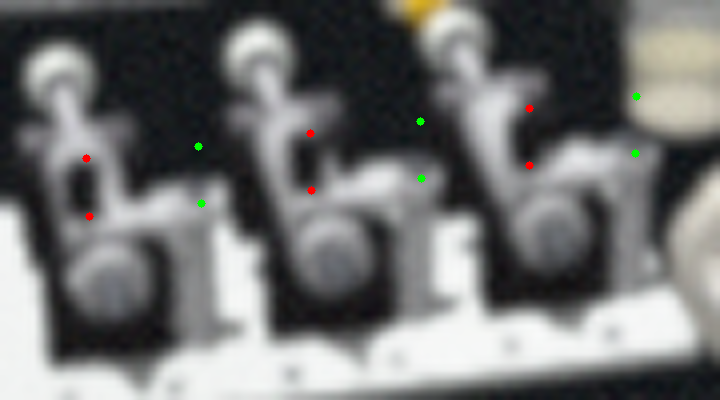

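```bash
cat >> h.py <<'E'
YW=83.3
def P(x,y,z): return W([[x,y,z]])[0]
def st(s=""):
    print(s,"t%.2f"%robot.current_time_s(),"cr",np.round(Ci(robot.current_tool_pos())*1e3,1),"z%.1f"%(robot.current_tool_pos()[2]*1e3),"F",np.round(robot.current_contact_force(),1),"gap%.3f"%robot.current_finger_gap())
def draw(i,kx,first=False):
    y=.076*(i-2); x=kx-.003
    if first: robot.move_to(P(x,y,.14),[180,0,YW]); fingers.gripper_to(.5,25)
    else: robot.line_to(P(x,y,.095),velocity=.25)
    st("above"); robot.line_to(P(x,y,.046),velocity=.15)
    fingers.gripper_to(0.,25); st("grip")
    r=robot.line_to(P(-.135,y,.046),velocity=.04,f_stop=9); st("drawn %s"%r)
def rel(i):
    fingers.gripper_to(.5); st("open")
    p=Ci(robot.current_tool_pos()); robot.line_to(P(p[0],p[1],.095),velocity=.25)
E
python3 - <<'E'
from h import *
draw(1,-.103,True)
E
```

```text
above t3.62 cr [-106.1  -76. ] z140.0 F [ 0.3 -0.3 -0.1] gap0.499
grip t4.70 cr [-106.3  -75.1] z46.9 F [1.  0.7 0.3] gap0.259
drawn True t5.12 cr [-114.5  -75.7] z45.8 F [ 0.7 -1.   1.8] gap0.260
```

```bash
python3 - <<'E'
from h import *
r=robot.line_to(P(-.135,-.076,.046),velocity=.03,f_stop=10); st("drawn %s"%r)
im=vision.grab_frame("top"); cv2.imwrite("pics/t1.png",cv2.cvtColor(im,cv2.COLOR_RGB2BGR)[...])
im=cv2.imread("pics/t1.png"); cv2.imwrite("pics/t1z.png",cv2.resize(im[155:275,215:325],None,fx=5,fy=5,interpolation=cv2.INTER_CUBIC))
st()
E
```

```text
drawn True t5.48 cr [-114.5  -75.7] z45.6 F [ 0.2 -0.1  1.6] gap0.258
 t5.53 cr [-114.5  -75.7] z45.6 F [ 0.2 -0.2  3.4] gap0.266
```

View pics/t1z.png

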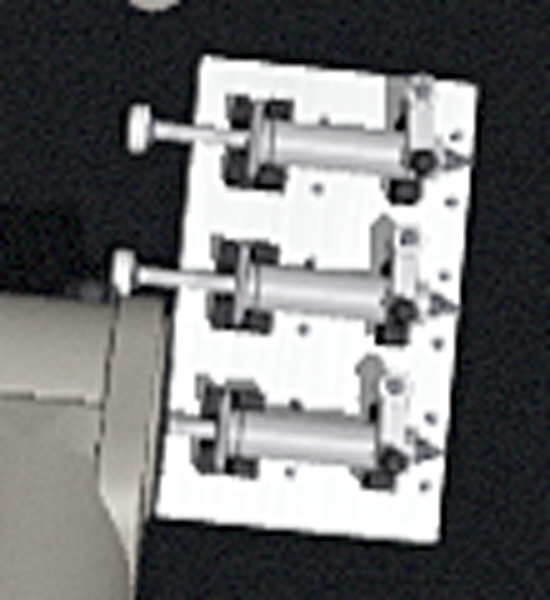

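```bash
python3 - <<'E'
from h import *
rel(1); draw(2,-.105); r=robot.line_to(P(-.135,0,.046),velocity=.03,f_stop=10); st("again %s"%r)
rel(2)
im=vision.grab_frame("top"); cv2.imwrite("pics/t2.png",cv2.cvtColor(im,cv2.COLOR_RGB2BGR)[...])
im=cv2.imread("pics/t2.png"); cv2.imwrite("pics/t2z.png",cv2.resize(im[155:275,215:325],None,fx=5,fy=5,interpolation=cv2.INTER_CUBIC))
im=vision.grab_frame("side"); cv2.imwrite("pics/s2.png",cv2.cvtColor(im,cv2.COLOR_RGB2BGR)[...])
im=cv2.imread("pics/s2.png"); cv2.imwrite("pics/s2z.png",cv2.resize(im[185:255,200:310],None,fx=7,fy=7,interpolation=cv2.INTER_CUBIC))
E
```

```text
open t5.87 cr [-113.7  -76.2] z45.1 F [ 0.3 -1.1 -0.5] gap0.502
above t6.67 cr [-107.3   -0.7] z93.3 F [-1.2  0.1  0.8] gap0.499
grip t7.46 cr [-108.2    0.8] z47.1 F [0.1 0.9 1.1] gap0.263
drawn True t7.88 cr [-116.7    0.4] z46.0 F [-0.1 -0.8  2.3] gap0.258
again True t8.24 cr [-116.7    0.4] z45.8 F [ 0.6 -0.3  1.4] gap0.264
open t8.57 cr [-1.16e+02 -1.00e-01] z45.3 F [0.1 1.3 0.3] gap0.501
```

View pics/t2z.png

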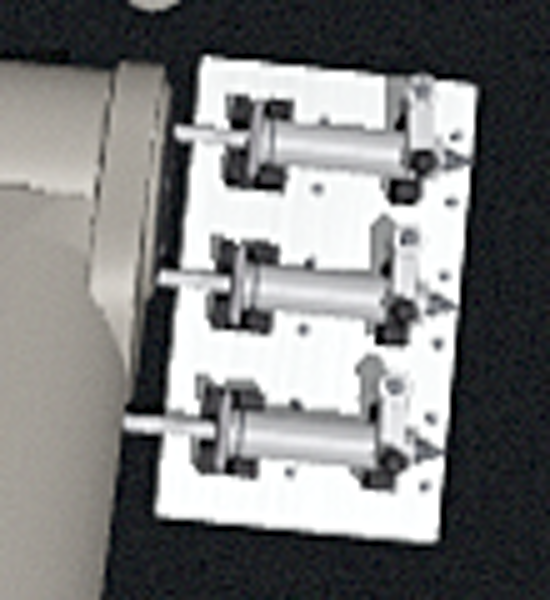

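View pics/s2z.png

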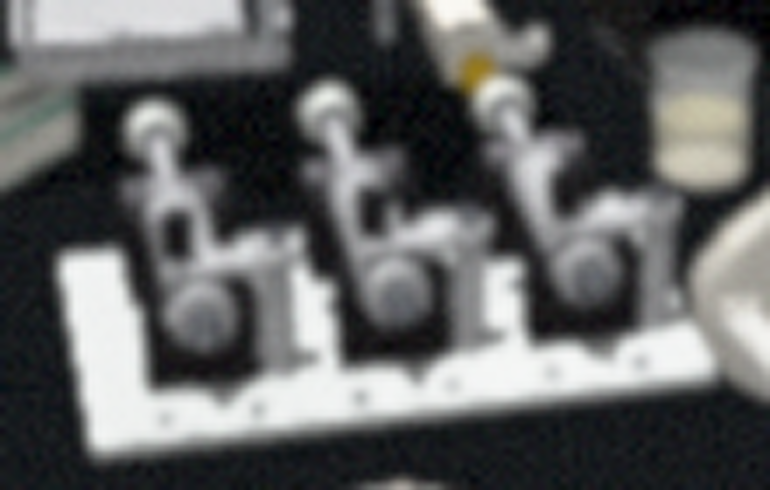

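```bash
python3 - <<'E'
from h import *
for f in("side0","s2"):
    g=cv2.imread(f"pics/{f}.png").min(2).astype(float)
    for i in(1,2,3):
        y=.076*(i-2)
        # best x: template = disc of points of knob ring outward edge
        best=[]
        th=np.linspace(0,2*np.pi,40,endpoint=False)
        for x in np.arange(-.125,-.085,.0005):
          for dz in (-.002,0,.002):
           for dy in(-.002,0,.002):
            ring=lambda r:np.array([[x+.005,y+dy+r*np.cos(t),.045+dz+r*np.sin(t)] for t in th])
            s=0
            for r,w in((.008,1),(.0105,1),(.0145,-1),(.0165,-1)):
                p=proj(W(ring(r)),"side").astype(np.float32)
                s+=w*cv2.remap(g.astype(np.float32),p[None,:,0],p[None,:,1],cv2.INTER_LINEAR).mean()
            best.append((s,x,dy,dz))
        best.sort(reverse=True); print(f,i,np.round(best[0],4),np.round(np.mean([b[1] for b in best[:8]]),4))
print(proj(W([[-.103,0,.045],[-.115,0,.045]]),"side"))
E
```

```text
side0 1 [ 1.751872e+02 -1.135000e-01  0.000000e+00  2.000000e-03] -0.1139
side0 2 [ 1.729676e+02 -1.130000e-01  0.000000e+00  2.000000e-03] -0.1171
side0 3 [ 1.51593e+02 -1.09500e-01  0.00000e+00  2.00000e-03] -0.113
s2 1 [ 1.738741e+02 -1.205000e-01  0.000000e+00  2.000000e-03] -0.1212
s2 2 [ 1.665588e+02 -1.250000e-01  2.000000e-03  0.000000e+00] -0.1223
s2 3 [ 1.535299e+02 -1.100000e-01  0.000000e+00  2.000000e-03] -0.113
[[246.81470627 202.65076861]
 [246.14878868 200.9634573 ]]
```

```bash
python3 - <<'E'
from h import *
draw(3,-.1005); r=robot.line_to(P(-.135,.076,.046),velocity=.03,f_stop=10); st("again %s"%r)
rel(3)
robot.line_to(P(-.160,.076,.095),velocity=.25); fingers.gripper_to(0.,30); st()
im=vision.grab_frame("top"); cv2.imwrite("pics/t3.png",cv2.cvtColor(im,cv2.COLOR_RGB2BGR)[...])
im=cv2.imread("pics/t3.png"); cv2.imwrite("pics/t3z.png",cv2.resize(im[155:275,205:325],None,fx=5,fy=5,interpolation=cv2.INTER_CUBIC))
E
```

```text
above t9.48 cr [-102.7   75.5] z93.2 F [-0.7  0.6 -0.1] gap0.499
grip t10.27 cr [-103.8   76.9] z47.3 F [-0.1  0.7  1.2] gap0.259
drawn True t10.72 cr [-112.8   76.4] z46.0 F [ 0.2 -0.6  2.5] gap0.256
again True t11.15 cr [-112.8   76.5] z45.9 F [-0.2 -0.1  3.2] gap0.257
open t11.48 cr [-112.    75.9] z45.3 F [-0.3  0.8  1.1] gap0.498
 t12.66 cr [-150.6   75.2] z93.0 F [ -1.1 -11.2  -0.4] gap-0.003
```

View pics/t3z.png

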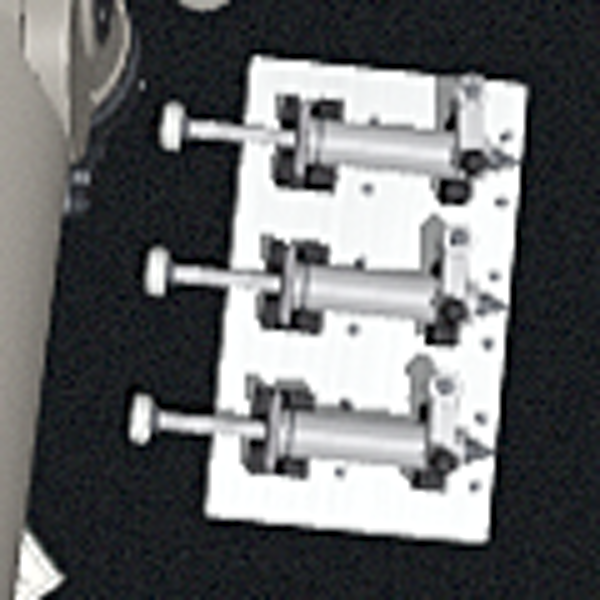

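```bash
python3 - <<'E'
from h import *
robot.line_to(P(-.132,.076,.095),velocity=.2); st()
for n in("top","side"):
    im=vision.grab_frame(n); cv2.imwrite(f"pics/{n}4.png",cv2.cvtColor(im,cv2.COLOR_RGB2BGR))
E
```

```text
t13.00 cr [-130.1   75.3] z93.9 F [0.2 0.4 0.5] gap-0.004
```

View pics/top4.png

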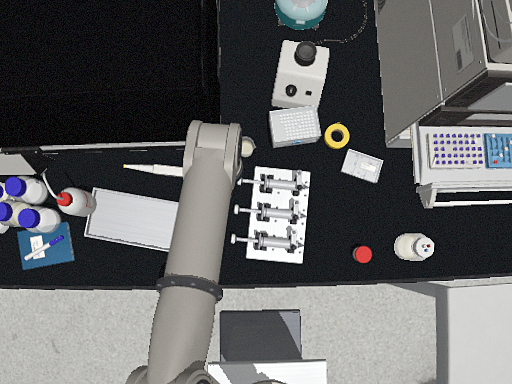

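View pics/side4.png

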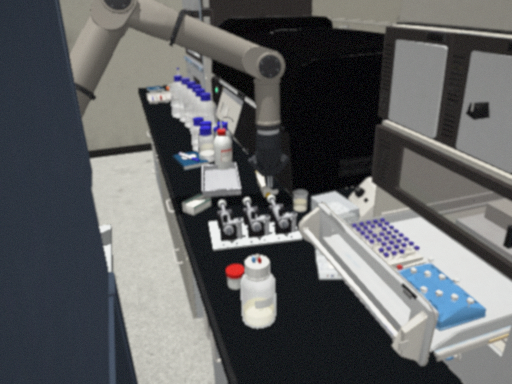

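```bash
cat >> h.py <<'E'
def push(i,v=.03,f=8,z=.046):
    y=.076*(i-2)
    robot.line_to(P(-.130,y,z),velocity=.2); st("at")
    r=robot.line_to(P(-.070,y,z),velocity=v,f_stop=f); st("push%d %s"%(i,r)); return r
E
python3 - <<'E'
from h import *
push(3)
E
```

```text
at t13.49 cr [-131.2   75.1] z45.2 F [0.4 0.1 0.9] gap0.003
push3 True t14.53 cr [-104.8   76.1] z45.9 F [0.6 0.8 0.2] gap0.000
```

```bash
python3 - <<'E'
from h import *
r=robot.line_to(P(-.07,.076,.046),velocity=.02,f_stop=8); st("again %s"%r)
robot.line_to(P(-.132,.076,.046),velocity=.15)
robot.line_to(P(-.130,.038,.07),velocity=.2)
push(2)
E
```

```text
again True t15.28 cr [-104.7   75.4] z45.0 F [-0.1  0.  -0.4] gap-0.001
at t16.35 cr [-129.6   -0.2] z45.2 F [-0.3 -0.  -0.2] gap0.003
push2 True t17.75 cr [-85.3   0.1] z45.8 F [-0.6 -0.   0.2] gap0.003
```

```bash
python3 - <<'E'
from h import *
r=robot.line_to(P(-.07,0,.046),velocity=.02,f_stop=8); st("again %s"%r)
robot.line_to(P(-.130,0,.046),velocity=.2)
robot.line_to(P(-.132,-.038,.05),velocity=.2)
push(1)
r=robot.line_to(P(-.07,-.076,.046),velocity=.02,f_stop=8); st("again %s"%r)
robot.line_to(P(-.13,-.076,.07),velocity=.2)
for n in("top","side"):
    im=vision.grab_frame(n); cv2.imwrite(f"pics/{n}5.png",cv2.cvtColor(im,cv2.COLOR_RGB2BGR))
im=cv2.imread("pics/top5.png"); cv2.imwrite("pics/t5z.png",cv2.resize(im[155:275,205:325],None,fx=5,fy=5,interpolation=cv2.INTER_CUBIC))
E
```

```text
again True t18.22 cr [-85.2  -0.4] z45.2 F [0.9 0.8 0.4] gap0.001
at t19.27 cr [-129.3  -75.7] z46.0 F [ 0.6 -0.4 -0.7] gap0.006
push1 True t20.66 cr [-85.7 -75.5] z46.0 F [-0.3 -0.1 -0.1] gap0.001
again True t21.10 cr [-85.7 -76. ] z45.6 F [1.  1.5 0.4] gap-0.005
```

View pics/t5z.png

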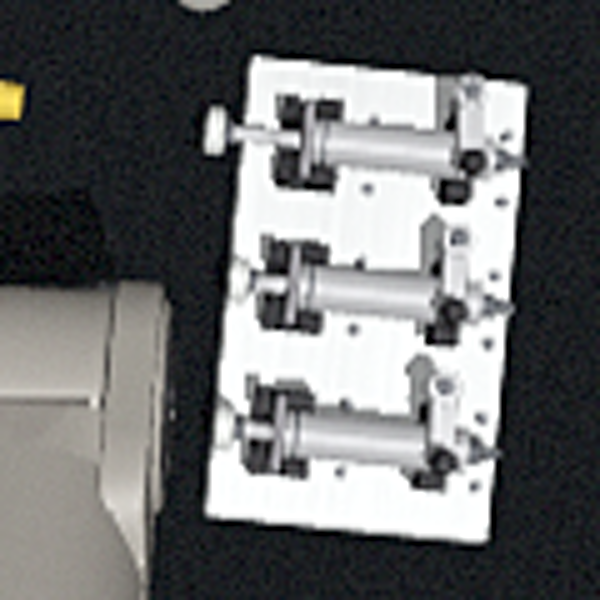

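```bash
cat >> h.py <<'E'
H=np.array([.0415,.106])
def arc(th,z,r=.038): t=np.radians(th);return P(H[0]+r*np.sin(t),H[1]-r*np.cos(t),z),[180,0,-6.7+th]
E
python3 - <<'E'
from h import *
for t in (0,50,100): print(robot.inverse_kinematics(*arc(t,.087)))
robot.line_to(P(-.10,-.06,.15),velocity=.25)
robot.move_to(*arc(0,.15)); fingers.gripper_to(.3); st("above")
r=robot.line_to(arc(0,.087)[0],velocity=.12,f_stop=6); st("down %s"%r)
im=vision.grab_frame("side"); cv2.imwrite("pics/s6.png",cv2.cvtColor(im,cv2.COLOR_RGB2BGR))
im=cv2.imread("pics/s6.png"); cv2.imwrite("pics/s6z.png",cv2.resize(im[150:250,220:330],None,fx=6,fy=6,interpolation=cv2.INTER_CUBIC))
E
```

```text
[-28.64658001  44.28529211  57.59150939  89.6333889  -39.37628383
  68.30717868 -60.0370441 ]
[-19.74391206  41.34721535  46.78831423  86.72423795 -31.83992348
  65.87758077 -13.57473111]
[-11.01530101  41.23853815  34.79474151  80.49177433 -24.35281423
  65.81540219  30.37830673]
above t23.45 cr [40.8 67.9] z150.2 F [ 0.3  0.  -0.4] gap0.301
down False t24.12 cr [41.9 68.4] z87.4 F [-0.1 -0.4  0.6] gap0.302
```

View pics/s6z.png

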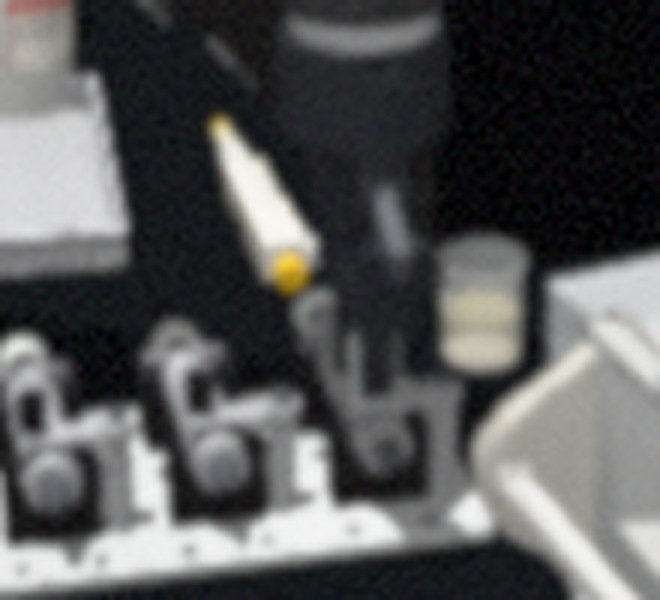

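```bash
python3 - <<'E'
from h import *
for t in (20,40,60,80,100):
    p,o=arc(t,.087); r=robot.line_to(p,o,velocity=.08); st(t)
p,o=arc(100,.15); robot.line_to(p,velocity=.2)
robot.line_to(arc(100,.2,.10)[0],velocity=.3)
for n in("top","side"):
    im=vision.grab_frame(n); cv2.imwrite(f"pics/{n}7.png",cv2.cvtColor(im,cv2.COLOR_RGB2BGR))
im=cv2.imread("pics/top7.png"); cv2.imwrite("pics/t7z.png",cv2.resize(im[155:275,205:325],None,fx=5,fy=5,interpolation=cv2.INTER_CUBIC))
im=cv2.imread("pics/side7.png"); cv2.imwrite("pics/s7z.png",cv2.resize(im[150:250,220:330],None,fx=6,fy=6,interpolation=cv2.INTER_CUBIC))
st()
E
```

```text
20 t24.68 cr [54.7 70.8] z87.9 F [0.5 0.4 0.1] gap0.301
40 t25.18 cr [65.9 77. ] z87.1 F [-0.1  0.8 -0. ] gap0.297
60 t25.68 cr [74.5 86.9] z86.9 F [-0.1 -1.1 -0.6] gap0.300
80 t26.18 cr [79.  99.3] z86.9 F [0.4 0.1 0.2] gap0.300
100 t26.68 cr [ 79.  112.5] z87.0 F [ 0.  -0.6  1. ] gap0.306
 t27.66 cr [138.3 122.6] z198.0 F [-0.4 -0.  -1.1] gap0.299
```

View pics/t7z.png

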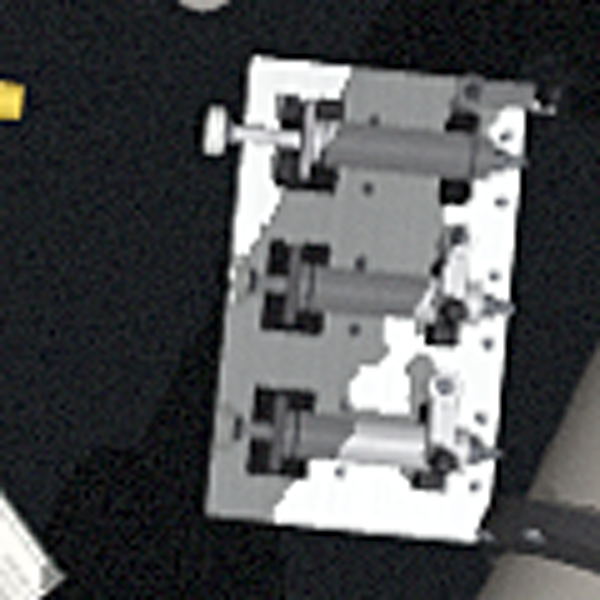

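View pics/s7z.png

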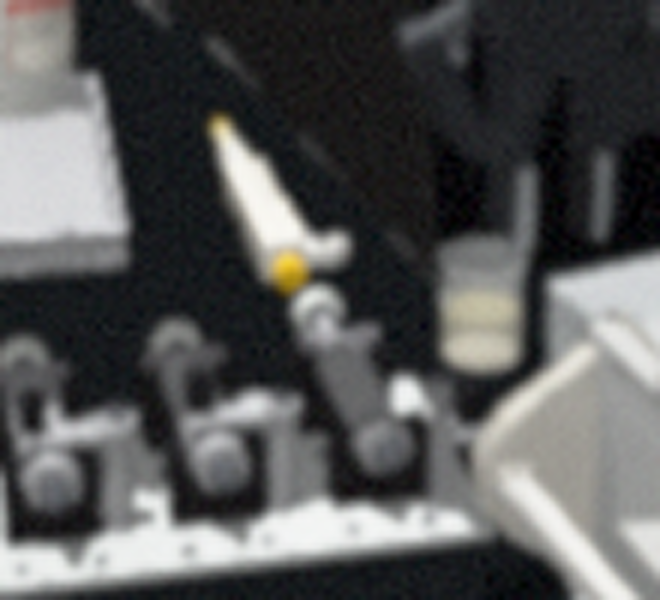

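```bash
python3 - <<'E'
from h import *
robot.move_to(P(-.010,.076,.14),[180,0,YW]); fingers.gripper_to(.55,50); st("above")
r=robot.line_to(P(-.010,.076,.053),velocity=.12,f_stop=8); st("down %s"%r)
fingers.gripper_to(0.,50); st("grip")
E
```

```text
above t28.71 cr [-8.5 76.5] z140.4 F [ 0.1 -0.   0.1] gap0.551
down False t29.58 cr [-9.8 76.8] z53.8 F [ 0.2  0.3 -0.5] gap0.549
grip t29.92 cr [-10.   76.8] z54.4 F [-1.5 -0.2  5.3] gap0.267
```

```bash
python3 - <<'E'
from h import *
robot.line_to(P(-.010,.076,.16),velocity=.15); st("lift")
for n in("top","side"):
    im=vision.grab_frame(n); cv2.imwrite(f"pics/{n}8.png",cv2.cvtColor(im,cv2.COLOR_RGB2BGR))
im=cv2.imread("pics/top8.png"); a=cv2.resize(im[155:275,205:325],None,fx=3.3,fy=3.3,interpolation=cv2.INTER_CUBIC)
im=cv2.imread("pics/side8.png"); b=cv2.resize(im[140:250,200:320],None,fx=3.3,fy=3.3,interpolation=cv2.INTER_CUBIC)
h=min(len(a),len(b));cv2.imwrite("pics/c8.png",np.hstack([a[:h],b[:h]]))
print(robot.inverse_kinematics(W([[.0015,0,.1]],TR)[0],[180,0,79]),robot.current_joint_positions())
E
```

```text
lift t30.78 cr [-10.2  74.9] z158.4 F [-0.  -0.1 -3.9] gap0.267
[-55.83690608  38.12491173  34.2009196   83.46533092 -22.45484573
  65.30597982 -28.91013678] [-21.31033723  33.10983064  36.11673259  83.02838748 -19.94214506
  70.54593981  10.37941899]
```

View pics/c8.png

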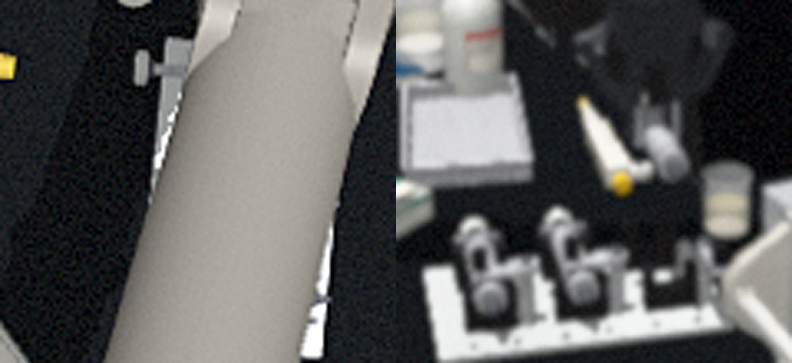

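```bash
python3 - <<'E'
from h import *
p=robot.current_tool_pos()
robot.line_to([.545,0.02,.16],velocity=.25)
t=W([[.0015,0,.14]],TR)[0]; robot.line_to(t,[180,0,79],velocity=.22); st("over")
for n in("top","side"):
    im=vision.grab_frame(n); cv2.imwrite(f"pics/{n}9.png",cv2.cvtColor(im,cv2.COLOR_RGB2BGR))
im=cv2.imread("pics/top9.png"); a=cv2.resize(im[165:275,70:190],None,fx=3.3,fy=3.3,interpolation=cv2.INTER_CUBIC)
im=cv2.imread("pics/side9.png"); b=cv2.resize(im[110:220,170:290],None,fx=3.3,fy=3.3,interpolation=cv2.INTER_CUBIC)
cv2.imwrite("pics/c9.png",np.hstack([a,b]))
E
```

```text
over t33.07 cr [-381.8  -50.9] z140.2 F [ 0.5  0.1 -2.1] gap0.267
```

View pics/c9.png

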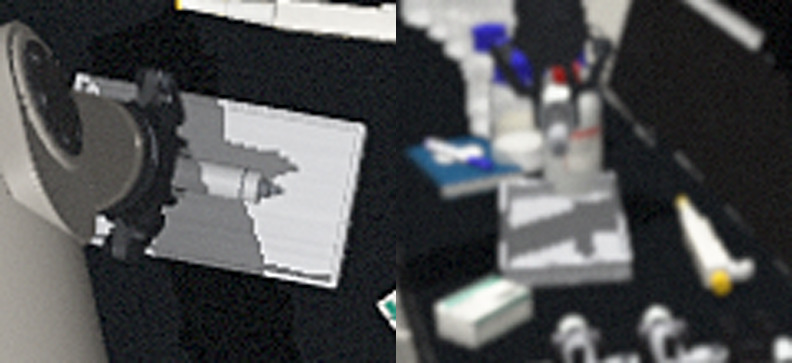

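```bash
python3 - <<'E'
from h import *
t=W([[.0015,0,.04]],TR)[0]; r=robot.line_to(t,velocity=.12,f_stop=15); st("low %s"%r)
t[2]=.021; r=robot.line_to(t,velocity=.02,f_stop=4); st("floor %s"%r)
E
```

```text
low False t34.15 cr [-384.4  -51.1] z41.0 F [ 0.2 -0.9 -3.1] gap0.266
floor True t34.89 cr [-383.9  -52.2] z24.4 F [-0.1 -0.2  5.9] gap0.264
```

```bash
python3 - <<'E'
from h import *
fingers.gripper_to(.5); st("open")
p=robot.current_tool_pos(); robot.line_to([p[0],p[1],.14],velocity=.15)
robot.line_to([.40,.12,.25],velocity=.25); st("away")
for n in("top","side"):
    im=vision.grab_frame(n); cv2.imwrite(f"pics/{n}10.png",cv2.cvtColor(im,cv2.COLOR_RGB2BGR))
E
```

```text
open t35.23 cr [-382.8  -54. ] z22.1 F [0.8 0.  0.2] gap0.501
away t37.46 cr [-141.7 -163.2] z249.5 F [-0.5  1.3 -0.7] gap0.498
```

View pics/top10.png

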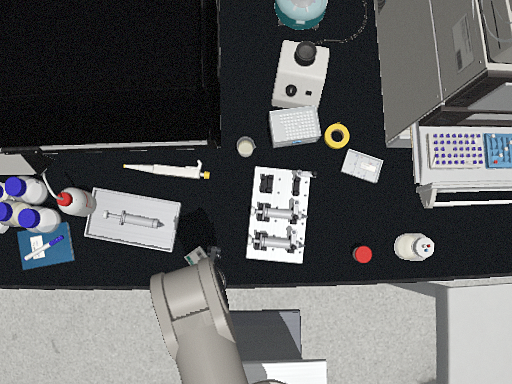

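View pics/side10.png

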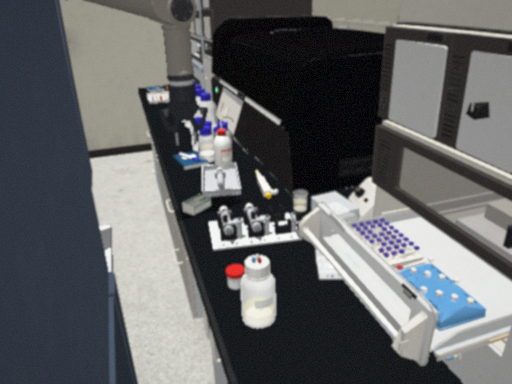

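```bash
python3 - <<'E'
import cv2,numpy as np
im=cv2.imread("pics/top10.png"); cv2.imwrite("pics/z10.png",np.hstack([cv2.resize(im[155:275,225:325],None,fx=4,fy=4,interpolation=cv2.INTER_CUBIC),cv2.resize(im[170:270,85:185],(400,400),interpolation=cv2.INTER_CUBIC)[:480] if 0 else cv2.copyMakeBorder(cv2.resize(im[170:270,85:185],(380,380),interpolation=cv2.INTER_CUBIC),0,100,0,0,cv2.BORDER_CONSTANT)]))
E
```

```text
(no output)
```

View pics/z10.png

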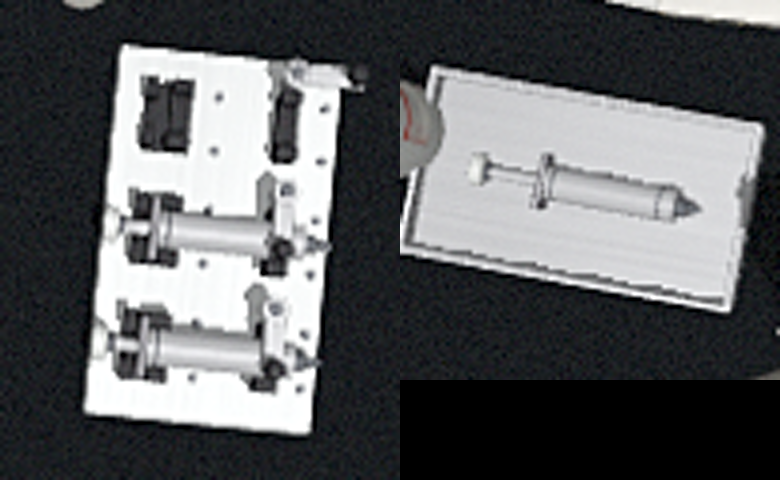

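```bash
python3 - <<'E'
from h import *
print(workorder.close_job()); print(robot.current_time_s())
E
```

```text
the job is handed in; nothing more can be done
None
the job is handed in; nothing more can be done
```

The job is handed in. Syringe 3 was the one that binds; it now lies flat in the steel tray, with the arm well clear of everything. The clock read about 37.5 s at my last check, against the 72 s limit.

- **Drawing out:** I drew all three plungers to their stops. On each one a second pull gave no further movement.
- **Pushing in:** I pushed each plunger with closed fingers, set to stop at an 8 N change in force. Plungers 1 and 2 went home at matching positions, and a second push moved neither. Plunger 3 stopped dead about half-way, and a second gentle push confirmed it.
- **Clamp and tray:** I swung clamp 3 open to about 90°, lifted syringe 3 straight up and lowered it until it touched the tray floor.
- **Last pictures:** Syringes 1 and 2 are clamped with their plungers home, and syringe 3 is inside the tray walls. The jar and beaker look unmoved. The arm partly hid the box in the last top picture, but it shows in its place in the side picture.

Two things did not go as planned:
- **Brief contact:** After drawing plunger 3, the arm touched something, probably the hood, with about 11 N. I backed off at once; the limit is 40 N.
- **Measurement disagreement:** The cradle pose I fitted to the base outline was about 4–5 mm off along the syringes. I corrected for it using the spacing between knob and flange and the points where the plungers stopped.

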